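# Fit the keyed hub to the gear unit's shaft

## Task

Fit the keyed hub over the upright shaft of the gear unit: set it on the shaft end, turn it gently there until its inner tab drops into the shaft's keyway, and push it softly down until it sits fully home and level on the collar, then let go. Never force it down while the tab is still off the keyway, and leave the plain spacer ring where it lies.

Things in the scene. Friction and masses are not known exactly. Their poses are not given: they have to be found in the camera images.
- hub_center (a point): Loose keyed hub: bare steel sleeve, 44 mm high, 45 mm outer diameter, through bore 35 mm, 0.18 to 0.33 kg, upright on the bench. Two flat grip faces (28 mm long, full height, 48 mm apart) at its own +y and -y sides: grip across these. A rib 6 mm wide outside, full height, marks its -x side. Point: its centre, 22 mm above the underside; z up. At the start its yaw is within 0.6 rad of 0.
- hub_tab (a point): Middle of the lower face of the hub's inner tab, 18 mm above the hub's underside and 13.5 mm from its axis on its own -x side (behind the rib). The tab is 6 mm wide, 20 mm high and reaches inward from the bore wall to 10.5 mm from the axis. Same axes as hub_center.
- shaft_end (a point): Centre of the top of the bare steel shaft on the gear unit: 32 mm diameter, 36 mm high over the collar, end chamfered 1.5 mm, braked (does not turn). A keyway 9 mm wide, open at the top, runs down one side, floor 9.5 mm from the axis. Its direction is NOT reported: anywhere within 0.7 rad either side of this frame's -x, which points along world -x within 0.2 rad.
- seat (a point): Centre of the top of the collar (dark steel disc, 54 mm diameter, 48 mm above the bench) round the shaft's foot, where the hub must sit. The gear unit is a grey box bolted down, foot 124 x 124 mm; axes are the housing's, z up. Tab off the keyway: the hub stops with its underside 18 mm over the collar, skirt round the shaft. Tab in it (0.1 rad play either way): it goes down freely.
- spacer_center (a point): Plain spacer ring, bare steel, 45 mm outer and 35 mm inner diameter, 20 mm high, no tab or flats, flat on the bench; leave it. Point: its centre, 10 mm above its underside. Hub and ring may change places. Obstacles: a drawer cabinet 244 mm high (x 0.41 to 0.62, y -0.16 to 0.15 m) between them and the gear unit, an open carton 195 mm high right of them, a vice 142 mm high left of the unit.
Things that resemble listed ones, but are neither listed nor needed, are in the scene too. What is shaped like the part that bears hub_center but brown is not meant.

How it is judged:
At the end, for the whole second after the job is handed in: The hub is round the shaft with its underside on the collar (centre 22 mm above the collar, at most 2.5 mm higher), within 4 mm of the shaft's axis, level within 0.06 rad, at rest and released (z of hub_center in the frame of seat between 0.019 and 0.0245 m and horizontal distance between hub_center and seat below 0.004 m and angle between hub_center's own z axis and vertical below 0.06 rad and linear speed of hub below 0.02 m/s); the robot touches nothing.
It fails at once if the hub is pressed against the shaft or gear unit with more than 60 N (contact force between hub and gear_unit above 60 N).
It fails at once if the plain spacer ring is moved more than 20 mm (distance of spacer_center from where it was at the start of the episode above 0.02 m).
It also fails if it takes over 58 s, if anything falls off the work surface, if the arm or the gripper's body presses on something with over 40 N, if the wrist force passes 120 N, or if a joint passes its speed limit or range.

## Robot

A 6-joint arm with a two-finger parallel gripper is mounted at the origin on the work surface; the furniture and walls round the work are solid. World frame = base frame: x ahead of the robot, y to its left, z up, the work surface at z = 0. Lengths are in m, angles in rad, forces in N, time in s.
With the tool pointing down it reaches from about 0.3 to 0.825 m from the base axis. Payload 5.4 kg.
Tool frame: the origin (TCP) lies at the centre of the arm's flange, where the gripper is bolted on; the fingertips stand 190 mm ahead of it and the grasp point (between the pads) lies 171 mm ahead of it (finger_overhang is the distance from the TCP to the fingertips, in m); z points along the fingers, y is the line along which they close (so a half turn about z gives the same grasp; the last joint's range is limited). The gripper opens to 92 mm and grips with 3 to 60 N. Pads are 20 mm wide; open, the fingers measure 128 mm over their backs; the gripper's body (75 mm by 189 mm) begins 69 mm behind the grasp point.
Start: joints at [1.128, 0.158, 1.597, -0, 1.386, -0.21], TCP at [0.133, 0.559, 0.405] pointing down, gripper open.
Joint ranges: [-2.91, 2.91], [-0.94, 2.29], [0.18, 2.7], [-1.29, 4.43], [0.17, 2.64], [-3, 3]. Speed limits (rad/s): [2.57, 2.57, 3.14, 3.14, 3.14, 3.14].

## Interface

Orientations are given as a unit quaternion [x, y, z, w].
In Python, from plant import observe, camera, camera_info, finish_job, finger_overhang gives the robot as it stands.
- The arm moves only by the tool drive_tool, never from a script. Its argument "steps" is a list that holds one entry, the list of rows, each a list of 6 numbers: the shift along the tool's x, y, z in mm, then the turn, a rotation vector about the tool's x, y, z in degrees. A call has 1 to 5 rows; each row is the pose to reach, as a shift and turn from the pose commanded when the call began, along the tool's axes at that moment; what a row does not reach only later rows make up. A row lasts 1/12 s, in which the tool goes at most 41.7 mm and 7.16 degrees, less where a joint would pass 70% of its speed; a pose out of reach is approached as far as the arm can. A call with a gripper value outside its range is refused whole. "fingers" is the opening, from 0 (shut) to 1 (fully open), set as the call begins (left out, the last holds). The fingers move at their own pace and stop on an object; "newtons" is the grip in N (left out, the last holds). Time passes only in rows, so rows that repeat a pose let the fingers close. It gives the time, the measured TCP pose, the force, the opening and the grip force at its end, in the units of the state.
- observe(): the state, without advancing time (a new reading comes with each control period).
- camera(name): name is "scene" or "top" or "wrist"; returns (picture, depth): 480x640x3 uint8, blue, green, red; 480x640 float32, m along the optical axis (not along the pixel's ray), 0 where there is no reading.
- camera_info(name): a dict with "fx", "fy", "cx", "cy" (pixels), "world_from_camera" (4x4, takes a point from camera to world coordinates); the wrist camera has in their place "mount" (4x4, takes a point from camera to tool coordinates, whose origin is the TCP and whose axes are the flange's). Camera axes: x right, y down, z forward; pixel columns grow to the right and rows downward; lengths in m; the calibration is good to about 2 mm. A picture is of the moment at which its call begins: read the wrist's pose just before it. camera_info takes no time and is no camera call.
- finish_job(): hands the job in; it is judged then, once.
The state is a dict: "time": time; "joint_positions": joint angles; "qvel": joint speeds; "tau": joint torques, N m; "ee_pos": TCP position; "ee_rot": TCP orientation; "wrist_force": force on the tool from outside, world axes, zero at the start; "wrist_torque": the same for the moment, N m; "finger_gap": opening from 0.0 (shut) to 1.0 (fully open); "grasp_force": force on a finger pad.
Only numpy, scipy, OpenCV 4.12 (cv2) and the standard library are available. Lean on these libraries where they do the work, as an engineer would, in place of code of your own. Each camera call takes 0.05 s, during which the arm holds its last target. There are 200 camera calls.

## Working session

There is one attempt and no reset: what is moved stays moved. The work goes in short steps, Python scripts to look and compute and a tool call to move; the robot and the scene stay as the last step left them, time stands still between calls to the robot, and variables do not carry over. Pictures are saved under pics/ and viewed, at most 10 in all, crops included, and the job is handed in when it is done.

Besides the shell and the picture viewer there is one more tool, called after "Request:" in YAML: its name, and indented under it one key for each argument. drive_tool: Moves the arm, as the interface text tells. Its arguments: {"type":"object","properties":{"steps":{"type":"array","items":{"type":"array","items":{"type":"array","items":{"type":"number"}}}},"fingers":{"type":"number"},"newtons":{"type":"number"}},"required":["steps"]}

```bash
mkdir -p pics; ls; cat > h.py <<'E'
import numpy as np, cv2
from scipy.spatial.transform import Rotation as R
from plant import observe, camera, camera_info, finish_job, finger_overhang
def cam(name):
    s=observe(); i=camera_info(name); im,d=camera(name)
    if name=="wrist":
        T=np.eye(4);T[:3,:3]=R.from_quat(s["ee_rot"]).as_matrix();T[:3,3]=s["ee_pos"];M=T@i["mount"]
    else: M=np.array(i["world_from_camera"])
    return im,d,i,M
def pts(d,i,M):
    v,u=np.mgrid[:d.shape[0],:d.shape[1]]
    p=np.stack([(u-i["cx"])/i["fx"]*d,(v-i["cy"])/i["fy"]*d,d],-1)
    P=p@M[:3,:3].T+M[:3,3]; P[d<=0]=np.nan
    return P
def plane(uv,z,i,M):
    uv=np.atleast_2d(uv).astype(float)
    r=np.c_[(uv[:,0]-i["cx"])/i["fx"],(uv[:,1]-i["cy"])/i["fy"],np.ones(len(uv))]@M[:3,:3].T
    return M[:3,3]+r*((z-M[2,3])/r[:,2])[:,None]
def delta(x,y,z):  # world offset -> tool mm
    s=observe();return (R.from_quat(s["ee_rot"]).inv().apply(np.array([x,y,z])-s["ee_pos"])*1000).round(1)
E
python3 - <<'E'
from h import *
print(observe(), finger_overhang)
for n in("top","scene"):
    im,d,i,M=cam(n); cv2.imwrite(f"pics/{n}0.png",im); np.savez(f"{n}0.npz",im=im,d=d,M=M); print(n,{k:i[k] for k in("fx","fy","cx","cy")},M.round(3).tolist())
E
```

```text
pics
{'time': 0.0, 'joint_positions': array([ 1.12791220e+00,  1.59070009e-01,  1.59816653e+00,  1.02572745e-05,
        1.38619674e+00, -2.10111017e-01]), 'qvel': array([-0.00076342, -0.00069839,  0.00066212,  0.00055413,  0.00016375,
       -0.00024746]), 'tau': array([ 8.36978379e-04, -3.85572696e+01, -3.22108948e+01,  7.02606747e-02,
        3.77131510e-02, -1.37381248e-04]), 'ee_pos': array([0.13255134, 0.55924784, 0.40373973]), 'ee_rot': array([ 1.16124863e-01,  9.93234197e-01, -8.70076321e-04, -2.99943707e-04]), 'wrist_force': array([0.15599998, 0.06525532, 0.38568414]), 'wrist_torque': array([-0.03323536, -0.00583908,  0.0009435 ]), 'grasp_force': 0.0, 'finger_gap': 1.004273207979218} 0.1901
top {'fx': 445.6573563237149, 'fy': 445.6573563237149, 'cx': 320.1342658455929, 'cy': 236.2789876640949} [[-0.023, -0.997, 0.07, 0.392], [-0.999, 0.025, 0.029, -0.034], [-0.031, -0.069, -0.997, 1.115], [0.0, 0.0, 0.0, 1.0]]
scene {'fx': 584.4240862723959, 'fy': 584.4240862723959, 'cx': 332.8660714133825, 'cy': 244.6164350937611} [[0.824, -0.421, 0.378, 0.056], [-0.566, -0.619, 0.544, -0.637], [0.005, -0.663, -0.749, 0.945], [0.0, 0.0, 0.0, 1.0]]
```

View pics/top0.png

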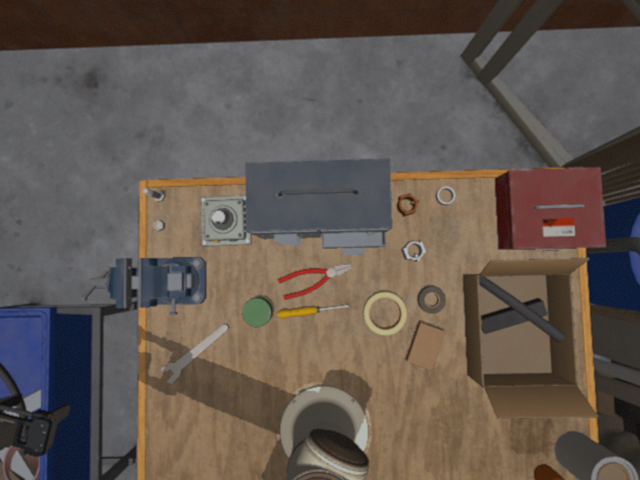

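View pics/scene0.png

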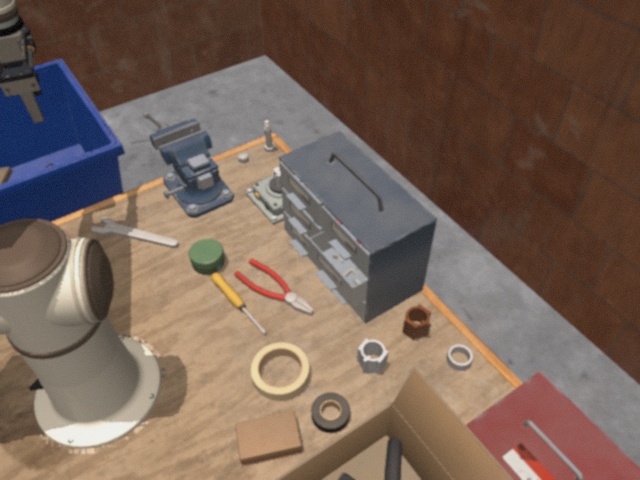

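Candidates: the steel hub with flats at top (413,251) / scene (372,356), its brown look-alike at (407,204) / (417,322), the spacer at (446,196) / (460,357), dark tape at (431,299) and yellow tape at (385,313). I choose the steel hub at (413,251). The shaft is at top (221,217).

```bash
python3 - <<'E'
from h import *
z=np.load("top0.npz");im,d,M=z["im"],z["d"],z["M"];i=camera_info("top")
P=pts(d,i,M)
zs=np.load("scene0.npz");ims=zs["im"]
r=lambda a:cv2.resize(a,(400,400),interpolation=cv2.INTER_CUBIC)
cv2.imwrite("pics/crop1.png",np.vstack([np.hstack([r(im[231:271,393:433]),r(ims[331:381,347:397])])]))
def rep(n,u0,u1,v0,v1,zl,zh):
    q=P[v0:v1,u0:u1].reshape(-1,3);q=q[(q[:,2]>zl)&(q[:,2]<zh)]
    print(n,len(q),"med",np.median(q,0).round(4),"mid",((q.min(0)+q.max(0))/2).round(4),"ext",np.ptp(q,axis=0).round(4))
rep("hub",395,432,235,270,.035,.06)
rep("spacer",432,460,180,212,.013,.04)
rep("shaft",205,240,200,235,.072,.1)
rep("collar",200,245,195,245,.040,.056)
rep("brown",393,422,190,218,.035,.06)
# housing rect
g=P[190:250,195:250].reshape(-1,3)
print(np.histogram(g[:,2][~np.isnan(g[:,2])],bins=np.arange(-.01,.26,.01)))
Ps=pts(zs["d"],camera_info("scene"),zs["M"])
q=Ps[331:385,347:400].reshape(-1,3);q=q[(q[:,2]>.038)&(q[:,2]<.06)];print("hub scene",np.median(q,0),(q.min(0)+q.max(0))/2,np.ptp(q,axis=0))
E
```

```text
hub 171 med [ 0.427  -0.23    0.0435] mid [ 0.4266 -0.2279  0.0418] ext [0.0481 0.0536 0.0136]
spacer 118 med [ 0.5622 -0.3125  0.0189] mid [ 0.5634 -0.3145  0.0193] ext [0.0447 0.044  0.0126]
shaft 153 med [0.5161 0.2327 0.0838] mid [0.516  0.2334 0.0813] ext [0.0292 0.0313 0.0169]
collar 328 med [0.5099 0.2264 0.0468] mid [0.5163 0.2373 0.0476] ext [0.0865 0.072  0.0152]
brown 173 med [ 0.5429 -0.2183  0.0435] mid [ 0.5414 -0.2187  0.0424] ext [0.051  0.0479 0.014 ]
(array([ 382,  746,  290,  138, 1054,  286,   48,   17,   14,  142,    0,
          0,    0,    0,    0,    0,    0,    0,    1,    0,    0,   89,
         81,    0,    0,    0]), array([-0.01,  0.  ,  0.01,  0.02,  0.03,  0.04,  0.05,  0.06,  0.07,
        0.08,  0.09,  0.1 ,  0.11,  0.12,  0.13,  0.14,  0.15,  0.16,
        0.17,  0.18,  0.19,  0.2 ,  0.21,  0.22,  0.23,  0.24,  0.25]))
hub scene [ 0.42645772 -0.23134817  0.04356341] [ 0.42633761 -0.22766121  0.04302973] [0.04758631 0.05295213 0.00976024]
```

View pics/crop1.png

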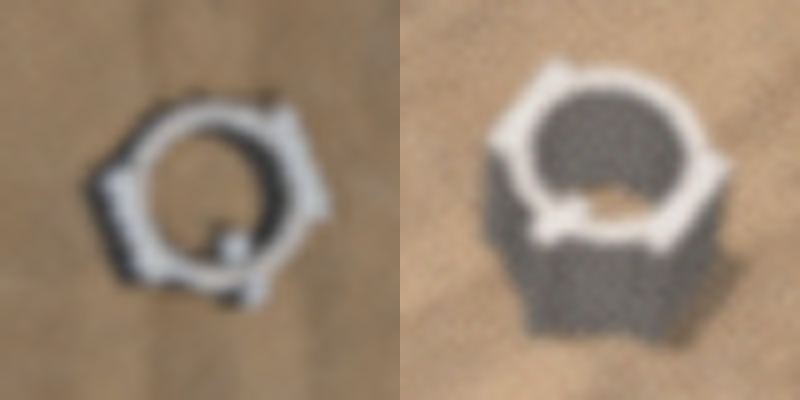

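The crop shows the steel hub with its tab and rib at the lower right of the ring. The rib is at crop (250,295), which puts the yaw near 0.37. The shaft is near (0.516, 0.233), only about 83 mm from the cabinet, so I'm checking the gripper's real width before setting off.

```bash
python3 - <<'E'
from h import *
s=observe();Rt=R.from_quat(s["ee_rot"])
for n in("top","scene"):
    z=np.load(n+"0.npz");P=pts(z["d"],camera_info(n),z["M"]).reshape(-1,3)
    q=Rt.inv().apply(P[~np.isnan(P[:,0])]-s["ee_pos"])
    q=q[(abs(q[:,0])<.15)&(abs(q[:,1])<.15)&(q[:,2]>-.05)&(q[:,2]<.2)]
    for a in np.arange(-.04,.2,.02):
        k=q[(q[:,2]>=a)&(q[:,2]<a+.02)]
        if len(k)>3: print(n,a.round(2),len(k),np.percentile(k[:,:2],[1,99],axis=0).round(3).tolist())
z=np.load("top0.npz");P=pts(z["d"],camera_info("top"),z["M"]).reshape(-1,3)
for lo,hi in((.22,.27),):
    k=P[(P[:,2]>lo)&(P[:,2]<hi)&(P[:,0]>.38)&(P[:,0]<.7)&(abs(P[:,1])<.2)];print("cab",np.percentile(k,[0.5,99.5],axis=0).round(3))
k=P[(P[:,2]>.08)&(P[:,2]<.2)&(P[:,0]>.2)&(P[:,0]<.5)&(P[:,1]>.2)&(P[:,1]<.5)];print("vice",np.percentile(k,[0.5,99.5],axis=0).round(3))
print(camera_info("wrist"))
E
```

```text
top 0.0 29 [[-0.03, -0.043], [-0.011, -0.037]]
top 0.02 176 [[-0.02, -0.043], [0.02, -0.031]]
top 0.04 1092 [[-0.029, -0.096], [0.03, -0.014]]
top 0.06 502 [[-0.031, -0.096], [0.03, -0.005]]
top 0.08 401 [[-0.031, -0.088], [0.029, 0.012]]
top 0.1 6 [[-0.013, -0.087], [0.027, -0.086]]
top 0.12 22 [[-0.009, 0.044], [0.011, 0.051]]
top 0.14 137 [[-0.01, -0.064], [0.011, 0.059]]
top 0.16 165 [[-0.01, -0.062], [0.01, 0.057]]
top 0.18 53 [[-0.01, -0.06], [0.011, 0.056]]
scene -0.04 230 [[-0.037, -0.038], [-0.009, 0.002]]
scene -0.02 193 [[-0.036, -0.039], [-0.001, -0.0]]
scene 0.0 369 [[-0.036, -0.045], [0.006, 0.013]]
scene 0.02 217 [[-0.025, -0.045], [0.015, -0.018]]
scene 0.04 748 [[-0.029, -0.096], [0.024, 0.087]]
scene 0.06 514 [[-0.03, -0.096], [0.029, 0.084]]
scene 0.08 502 [[-0.031, -0.09], [0.031, 0.076]]
scene 0.1 55 [[-0.02, -0.085], [0.024, 0.056]]
scene 0.12 116 [[-0.01, -0.067], [0.011, -0.051]]
scene 0.14 104 [[-0.009, -0.066], [0.011, -0.047]]
scene 0.16 109 [[-0.009, -0.063], [0.011, 0.046]]
scene 0.18 60 [[-0.009, -0.06], [0.01, 0.054]]
cab [[ 0.54  -0.083  0.222]
 [ 0.548  0.073  0.246]]
vice [[0.314 0.296 0.083]
 [0.423 0.494 0.139]]
{'fx': 414.0626347958117, 'fy': 414.0626347958117, 'cx': 321.6471122466178, 'cy': 243.75834075659037, 'mount': array([[ 1.06103634e-04, -9.57077835e-01, -2.89830997e-01,
         8.17441385e-02],
       [ 9.99999897e-01, -2.61945608e-05,  4.52587396e-04,
         7.49910481e-04],
       [-4.40753361e-04, -2.89831015e-01,  9.57077734e-01,
         2.08069179e-02],
       [ 0.00000000e+00,  0.00000000e+00,  0.00000000e+00,
         1.00000000e+00]])}
```

Request:
drive_tool:
  steps:
    - [[-36, -18, -8, 0, 0, 0], [-72, -36, -16, 0, 0, 0], [-108, -54, -20, 0, 0, 0], [-144, -72, -20, 0, 0, 0], [-180, -90, -20, 0, 0, 0]]
  fingers: 1

```text
time: 0.52
ee_pos: [0.288, 0.429, 0.4247]
ee_rot: [0.116, 0.993, 0.0, 0.0]
wrist_force: [0.4, 0.6, 0.2]
finger_gap: 0.999
grasp_force: 0.0
```

Request:
drive_tool:
  steps:
    - [[-36, -18, 0, 0, 0, 0], [-72, -36, 0, 0, 0, 0], [-108, -54, 0, 0, 0, 0], [-144, -72, 0, 0, 0, 0], [-180, -90, 0, 0, 0, 0]]

```text
time: 0.93
ee_pos: [0.4425, 0.2996, 0.4243]
ee_rot: [0.116, 0.993, -0.0, -0.0]
wrist_force: [0.1, 1.0, 0.2]
finger_gap: 1.003
grasp_force: 0.0
```

Request:
drive_tool:
  steps:
    - [[-36, -18, 0, 0, 0, -5], [-72, -36, 0, 0, 0, -10], [-88, -49, 0, 0, 0, -13], [-88, -49, 0, 0, 0, -13], [-88, -49, 0, 0, 0, -13]]

```text
time: 1.35
ee_pos: [0.516, 0.2326, 0.424]
ee_rot: [0.004, 1.0, 0.0, -0.001]
wrist_force: [-0.3, -0.9, 0.5]
finger_gap: 1.002
grasp_force: 0.0
```

```bash
python3 - <<'E'
from h import *
s=observe();print(s["time"],s["ee_pos"],R.from_quat(s["ee_rot"]).as_matrix().round(3).tolist(),s["joint_positions"].round(3))
im,d,i,M=cam("wrist");np.savez("w1.npz",im=im,d=d,M=M)
c=M[:3,3];p=np.linalg.inv(M)@np.array([.516,.233,.084,1]);u=i["fx"]*p[0]/p[2]+i["cx"];v=i["fy"]*p[1]/p[2]+i["cy"];print(u,v)
a,b=int(u),int(v);cr=im[max(b-40,0):b+40,max(a-40,0):a+40]
cv2.imwrite("pics/w1.png",np.hstack([im[:,:],np.zeros((480,160,3),np.uint8)])[:480])
o=cv2.resize(cr,(480,480),interpolation=cv2.INTER_CUBIC);cv2.imwrite("pics/w1b.png",np.hstack([o,cv2.resize(im,(320,240)).repeat(2,0)]))
z=np.load("top0.npz");P=pts(z["d"],camera_info("top"),z["M"]).reshape(-1,3)
k=P[(P[:,2]>.195)&(P[:,2]<.26)&(P[:,0]>.38)&(P[:,0]<.7)&(abs(P[:,1])<.22)];print("lid",len(k),np.percentile(k,[0.5,50,99.5],axis=0).round(3))
E
```

```text
1.35 [0.51604527 0.23262279 0.42404142] [[-1.0, 0.009, -0.002], [0.009, 1.0, 0.0], [0.002, 0.0, -1.0]] [ 0.21   0.123  1.598  0.     1.422 -1.352]
321.08493475704455 226.1376405564913
lid 10317 [[ 0.468 -0.153  0.199]
 [ 0.539 -0.006  0.21 ]
 [ 0.613  0.143  0.244]]
```

View pics/w1b.png

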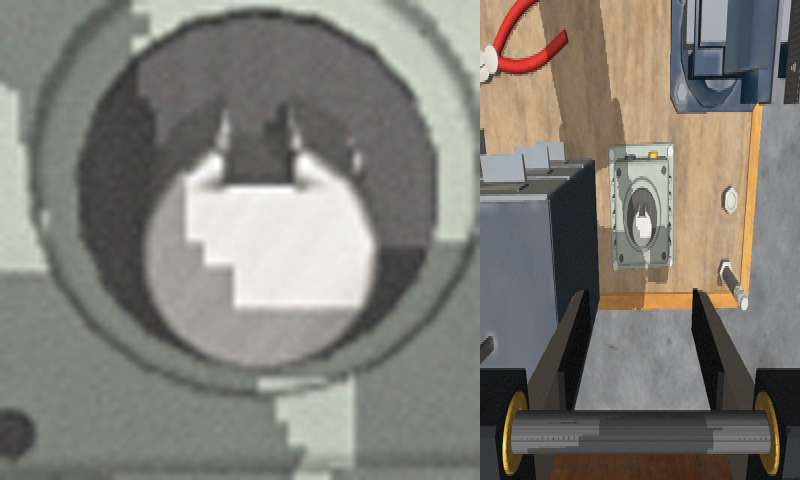

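The view shows the shaft end, centred at crop (260,252). Its keyway opens straight up the picture (edges at columns 222 and 298), so it points close to world -x and the needed hub yaw is about 0. With the tool's y along world y, the ±96 mm gripper body would hit the cabinet at y = 0.143. I will therefore grip along the hub's x axis (rib and opposite wall), with tool x pointing to +y. First I go over to the hub.

Request:
drive_tool:
  steps:
    - [[0, 0, -35, 0, 0, 0], [0, -15, -65, 0, 0, 0], [8, -52, -70, 0, 0, 0], [16, -90, -70, 0, 0, 0], [24, -128, -70, 0, 0, 0]]

```text
time: 1.82
ee_pos: [0.4896, 0.1061, 0.4956]
ee_rot: [0.001, 1.0, 0.0, 0.001]
wrist_force: [-0.5, -0.1, 0.1]
finger_gap: 0.996
grasp_force: 0.0
```

Request:
drive_tool:
  steps:
    - [[8, -38, 0, 0, 0, 0], [16, -76, 0, 0, 0, 0], [24, -114, 0, 0, 0, 0], [32, -152, 0, 0, 0, 0], [40, -190, 0, 0, 0, 0]]

```text
time: 2.23
ee_pos: [0.4488, -0.0841, 0.4947]
ee_rot: [0.002, 1.0, 0.0, 0.0]
wrist_force: [1.4, -0.5, 0.3]
finger_gap: 1.002
grasp_force: 0.0
```

Request:
drive_tool:
  steps:
    - [[8, -38, 0, 0, 0, 7], [16, -76, 0, 0, 0, 14], [24, -114, 0, 0, 0, 21], [25, -144, 0, 0, 0, 28], [25, -144, 10, 0, 0, 35]]

```text
time: 2.65
ee_pos: [0.4236, -0.231, 0.4861]
ee_rot: [0.308, 0.951, -0.001, 0.002]
wrist_force: [-0.8, 0.5, -0.1]
finger_gap: 1.002
grasp_force: 0.0
```

Request:
drive_tool:
  steps:
    - [[0, 0, 30, 0, 0, 7], [0, 0, 60, 0, 0, 14], [0, 0, 80, 0, 0, 21], [0, 0, 90, 0, 0, 28], [0, 0, 90, 0, 0, 34]]

```text
time: 3.07
ee_pos: [0.4236, -0.2258, 0.3913]
ee_rot: [0.571, 0.821, 0.001, -0.003]
wrist_force: [0.5, 0.1, -0.5]
finger_gap: 1.001
grasp_force: 0.0
```

```bash
python3 - <<'E'
from h import *
s=observe();print(s["time"],s["ee_pos"],R.from_quat(s["ee_rot"]).as_matrix().round(3).tolist(),s["joint_positions"].round(3))
im,d,i,M=cam("wrist");np.savez("w2.npz",im=im,d=d,M=M)
p=np.linalg.inv(M)@np.array([.427,-.23,.044,1]);u=i["fx"]*p[0]/p[2]+i["cx"];v=i["fy"]*p[1]/p[2]+i["cy"];print(u,v)
a,b=int(u),int(v);cr=im[max(b-40,0):b+40,max(a-40,0):a+40];print(a-40,b-40)
o=cv2.resize(cr,(480,480),interpolation=cv2.INTER_CUBIC);cv2.imwrite("pics/w2.png",np.hstack([o,cv2.resize(im,(320,240)).repeat(2,0)]))
P=pts(d,i,M);q=P[b-45:b+45,a-45:a+45].reshape(-1,3);q=q[(q[:,2]>.040)&(q[:,2]<.05)]
(c,wh,an)=cv2.minAreaRect((q[:,:2]*1000).astype(np.float32));print(len(q),q.mean(0),(q.min(0)+q.max(0))/2,np.ptp(q,axis=0),c,wh,an)
# shaft from w1
z=np.load("w1.npz");print("shaft",plane([[324.3,228]],.084,i,z["M"]))
P=pts(z["d"],i,z["M"]).reshape(-1,3);k=P[(abs(P[:,0]-.514)<.03)&(abs(P[:,1]-.235)<.03)&(abs(P[:,2]-.084)<.004)];print(len(k),(k.min(0)+k.max(0))/2,np.ptp(k,axis=0))
E
```

```text
3.0667 [ 0.42363733 -0.22576551  0.39127544] [[-0.349, 0.937, -0.004], [0.937, 0.349, 0.005], [0.006, -0.002, -1.0]] [-0.742 -0.08   1.869  0.     1.358 -1.099]
323.6692084732304 233.19743784823078
283 193
1227 [ 0.42905086 -0.22659103  0.04281946] [ 0.42824677 -0.22722865  0.04275187] [0.04823956 0.05357475 0.00543025] (427.8553161621094, -227.80999755859375) (48.66276550292969, 47.821598052978516) 20.13327407836914
shaft [[0.51755252 0.23554618 0.084     ]]
1138 [0.51858505 0.23491202 0.08271878] [0.03138083 0.03137474 0.0051083 ]
```

View pics/w2.png

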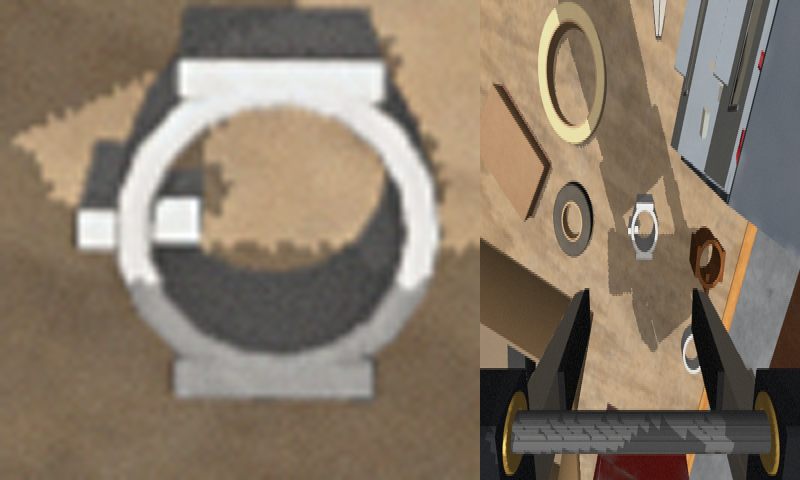

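The close view shows the hub aligned with the tool. Its rib points left (crop 95,228), the flats are at the top and bottom, and the axis is at (278,229). The rib stands out to about 28 mm, so the grip centre lies about 3 mm to the rib side of the axis. Descending to grip.

Request:
drive_tool:
  steps:
    - [[-3, 1, 40, 0, 0, 0], [-3, 1, 80, 0, 0, 0], [-3, 1, 120, 0, 0, 0], [-3, 1, 155, 0, 0, 0], [-3, 1, 188, 0, 0, 0]]

```text
time: 3.53
ee_pos: [0.4262, -0.229, 0.2053]
ee_rot: [0.567, 0.824, 0.0, 0.0]
wrist_force: [0.0, -0.6, 0.5]
finger_gap: 0.996
grasp_force: 0.0
```

Request:
drive_tool:
  steps:
    - [[0, 0, 0, 0, 0, 0], [0, 0, 0, 0, 0, 0], [0, 0, 0, 0, 0, 0], [0, 0, 0, 0, 0, 0], [0, 0, 0, 0, 0, 0]]
  fingers: 0.3
  newtons: 30

```text
time: 3.95
ee_pos: [0.4271, -0.2313, 0.2093]
ee_rot: [0.569, 0.823, -0.0, 0.002]
wrist_force: [0.0, -0.1, 0.2]
finger_gap: 0.659
grasp_force: 0.0
```

Request:
drive_tool:
  steps:
    - [[0, 0, 0, 0, 0, 0], [0, 0, 0, 0, 0, 0], [0, 0, 0, 0, 0, 0], [0, 0, 0, 0, 0, 0], [0, 0, 0, 0, 0, 0]]

```text
time: 4.37
ee_pos: [0.4268, -0.2311, 0.2082]
ee_rot: [0.569, 0.822, 0.0, 0.001]
wrist_force: [0.7, 1.6, 7.2]
finger_gap: 0.535
grasp_force: 30.0
```

Request:
drive_tool:
  steps:
    - [[0, 0, -15, 0, 0, 0], [0, 0, -45, 0, 0, 0], [0, 0, -80, 0, 0, 0], [0, 0, -118, 0, 0, 0], [0, 0, -156, 0, 0, 0]]

```text
time: 4.78
ee_pos: [0.4254, -0.2302, 0.3637]
ee_rot: [0.569, 0.822, 0.0, -0.001]
wrist_force: [1.0, -0.4, -2.2]
finger_gap: 0.537
grasp_force: 30.0
```

Request:
drive_tool:
  steps:
    - [[0, 0, -35, 0, 0, 7], [0, 0, -70, 0, 0, 14], [0, 0, -105, 0, 0, 20.5], [0, 0, -135, 0, 0, 20.5], [0, 0, -135, 0, 0, 20.5]]

```text
time: 5.2
ee_pos: [0.4263, -0.231, 0.5048]
ee_rot: [0.706, 0.708, 0.0, 0.006]
wrist_force: [0.1, -0.3, -1.2]
finger_gap: 0.535
grasp_force: 30.0
```

```bash
python3 - <<'E'
from h import *
s=observe();print(s["time"],s["ee_pos"],R.from_quat(s["ee_rot"]).as_matrix().round(3).tolist(),s["joint_positions"].round(3),s["finger_gap"],s["grasp_force"],s["wrist_force"])
im,d,i,M=cam("wrist");np.savez("w3.npz",im=im,d=d,M=M)
cv2.imwrite("pics/w3.png",im)
E
```

```text
5.2 [ 0.42629863 -0.23096718  0.50479502] [[-0.003, 1.0, 0.008], [1.0, 0.003, -0.008], [-0.008, 0.008, -1.0]] [-0.746 -0.133  1.696 -0.     1.567 -0.749] 0.5348598718616024 29.99800463207066 [ 0.14099063 -0.31099187 -1.15566007]
```

View pics/w3.png

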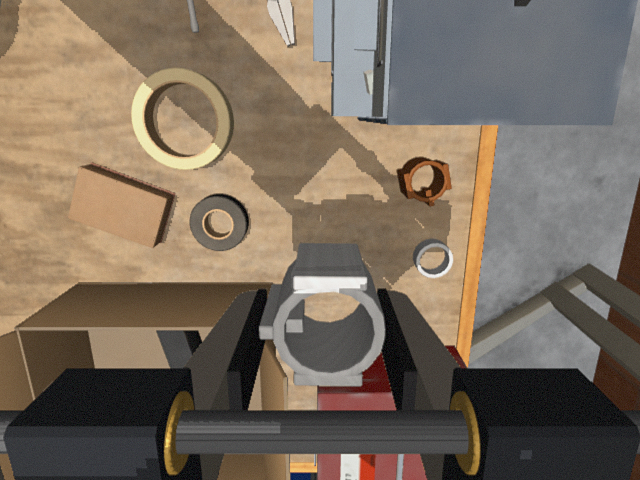

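The picture shows the hub held squarely, with its bore at (330,332), the rib to the left, and a clear view through the bore. Carrying it over the cabinet to the shaft.

Request:
drive_tool:
  steps:
    - [[25, 5, 0, 0, 0, 0], [60, 12, 0, 0, 0, 0], [98, 19, 0, 0, 0, 0], [136, 26, 0, 0, 0, 0], [174, 33, 0, 0, 0, 0]]

```text
time: 5.67
ee_pos: [0.4581, -0.0549, 0.4951]
ee_rot: [0.706, 0.708, -0.001, -0.002]
wrist_force: [1.9, -0.3, -1.9]
finger_gap: 0.535
grasp_force: 30.0
```

Request:
drive_tool:
  steps:
    - [[38, 7, 0, 0, 0, 0], [76, 14, 0, 0, 0, 0], [114, 21, 0, 0, 0, 0], [152, 28, 0, 0, 0, 0], [190, 35, 0, 0, 0, 0]]

```text
time: 6.08
ee_pos: [0.4925, 0.1355, 0.495]
ee_rot: [0.706, 0.708, -0.002, -0.001]
wrist_force: [1.1, -0.1, -2.5]
finger_gap: 0.536
grasp_force: 30.0
```

Request:
drive_tool:
  steps:
    - [[38, 8, 0, 0, 0, 0], [70, 14, 0, 0, 0, 0], [95, 20, 0, 0, 0, 0], [102, 21, 0, 0, 0, 0], [102, 21, 0, 0, 0, 0]]

```text
time: 6.5
ee_pos: [0.5134, 0.237, 0.4949]
ee_rot: [0.705, 0.709, -0.002, -0.001]
wrist_force: [0.0, 0.4, -3.0]
finger_gap: 0.535
grasp_force: 30.0
```

```bash
cat > meas.py <<'E'
from h import *
import sys
s=observe();Rt=R.from_quat(s["ee_rot"]);print(s["time"],s["ee_pos"].round(4),Rt.as_matrix().round(3).tolist(),s["joint_positions"].round(2))
im,d,i,M=cam("wrist");np.savez("w4.npz",im=im,d=d,M=M)
P=pts(d,i,M).reshape(-1,3);q=Rt.inv().apply(P-s["ee_pos"])
t=q[(abs(q[:,0])<.03)&(abs(q[:,1])<.035)&(q[:,2]>.155)&(q[:,2]<.172)]
print(np.histogram(t[:,2],bins=np.arange(.155,.173,.002)))
f=t[abs(t[:,1])<.010];print("hub top x ext",len(f),np.percentile(f[:,0],[1,99]), "flat y", [np.percentile(t[(t[:,0]>.0235)][:,1],[2,98]),np.percentile(t[(t[:,0]<-.0235)][:,1],[2,98])])
k=P[(abs(P[:,0]-.5175)<.025)&(abs(P[:,1]-.2345)<.025)&(abs(P[:,2]-.084)<.006)];print("shaft",len(k),(k.min(0)+k.max(0))/2 if len(k) else 0,np.ptp(k,axis=0) if len(k) else 0)
cv2.imwrite(sys.argv[1],cv2.resize(im[230:430,220:440],(660,600),interpolation=cv2.INTER_CUBIC))
E
python3 meas.py pics/w4.png
```

```text
6.5 [0.5134 0.237  0.4949] [[-0.006, 1.0, -0.005], [1.0, 0.006, -0.001], [-0.001, -0.005, -1.0]] [0.22 0.09 1.49 0.   1.56 0.21]
(array([ 242,  223,  246,  203, 1646, 3704,  707,  709]), array([0.155, 0.157, 0.159, 0.161, 0.163, 0.165, 0.167, 0.169, 0.171]))Traceback (most recent call last):
  File "meas.py", line 8, in <module>
    f=t[abs(t[:,1])<.010];print("hub top x ext",len(f),np.percentile(f[:,0],[1,99]), "flat y", [np.percentile(t[(t[:,0]>.0235)][:,1],[2,98]),np.percentile(t[(t[:,0]<-.0235)][:,1],[2,98])])
                                                                                                                                             ~~~~~~~~~~~~~^^^^^^^^^^^^^^^^^^^^^^^^^^^^^^^^
    return _quantile_unchecked(
        a, q, axis, out, overwrite_input, method, keepdims, weights)
    return _ureduce(a,
                    func=_quantile_ureduce_func,
    ...<5 lines>...
                    overwrite_input=overwrite_input,
                    method=method)
    r = func(a, **kwargs)
    result = _quantile(arr,
                       quantiles=q,
    ...<2 lines>...
                       out=out,
                       weights=wgt)
    slices_having_nans = np.isnan(arr[-1, ...])
                                  ~~~^^^^^^^^^
IndexError: index -1 is out of bounds for axis 0 with size 0
```

```bash
sed -i 's/, "flat y".*$/)\ng=t[(t[:,2]>.162)\&(t[:,2]<.168)];print("x ext",np.percentile(g[:,0],[.5,99.5]));hi=np.percentile(g[:,0],99.5);lo=np.percentile(g[:,0],.5);a=g[g[:,0]>hi-.002];b=g[g[:,0]<lo+.002];print("flat y mids",[(np.percentile(w[:,1],2)+np.percentile(w[:,1],98))\/2 for w in (a,b)],"y ext",np.percentile(g[abs(g[:,0]-(hi+lo)\/2)<.012][:,1],[1,99]))/' meas.py
python3 meas.py pics/w4.png
```

```text
6.55 [0.5134 0.2358 0.4955] [[-0.004, 1.0, -0.004], [1.0, 0.004, -0.002], [-0.002, -0.004, -1.0]] [ 0.22  0.09  1.5  -0.    1.56  0.21]
(array([ 253,  231,  218,  221, 1701, 3651,  694,  710]), array([0.155, 0.157, 0.159, 0.161, 0.163, 0.165, 0.167, 0.169, 0.171]))
hub top x ext 2701 [-0.02062575  0.02703734]
x ext [-0.02083226  0.02692277]
flat y mids [np.float64(0.00364516069162156), np.float64(0.0030952085816532866)] y ext [-0.03362813  0.03356576]
shaft 810 [0.51863738 0.23586608 0.08157504] [0.03102282 0.03114105 0.00709541]
```

View pics/w4.png

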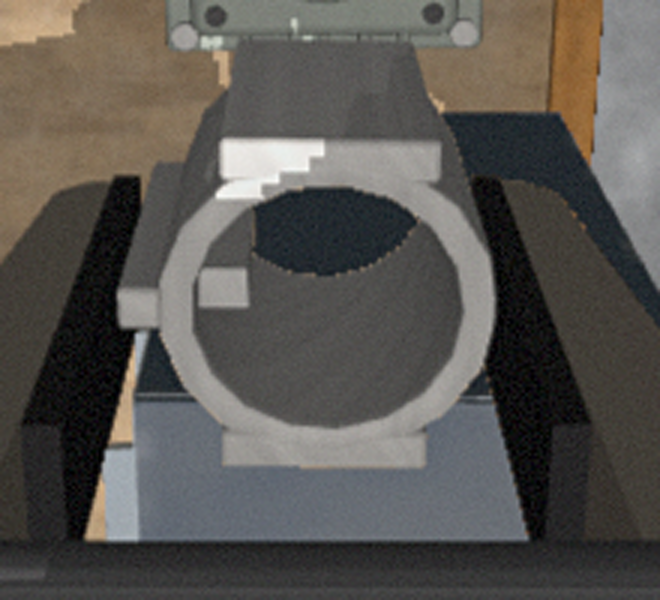

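The view shows the hub square in the grip, with its bore at (328,300) and its axis at tool (+3.0, +3.4) mm. Now I work out the shaft's place in the same tool frame and the keyway's direction.

```bash
python3 - <<'E'
from h import *
i=camera_info("wrist");mt=np.array(i["mount"])
for n in("w1","w4"):
    z=np.load(n+".npz");M=z["M"];P=pts(z["d"],i,M).reshape(-1,3);T=M@np.linalg.inv(mt)
    c0=np.array([.5186,.2355]);k=P[(np.hypot(*(P[:,:2]-c0).T)<.019)&(abs(P[:,2]-.084)<.003)]
    (cx,cy),r=cv2.minEnclosingCircle((k[:,:2]*1000).astype(np.float32));c=np.array([cx,cy])/1000
    e=k[:,:2]-c;rr=np.hypot(*e.T);ang=np.arctan2(-e[:,1],-e[:,0]) # 0 = -x, + = hub yaw
    w=(rr>.0115)&(rr<.0145);h,_=np.histogram(ang[w],bins=np.arange(-1.2,1.21,.1))
    a=np.sort(ang[w]);a=a[abs(a)<1.4];g=np.diff(a);j=g.argmax()
    print(n,len(k),c,r,"z",np.median(k[:,2]),"gap",a[j],a[j+1],h.tolist(),"tool",(np.linalg.inv(T)@np.r_[c,.084,1])[:3])
for _ in range(3): s=observe();print(s["ee_pos"],s["time"])
E
```

```text
w1 1115 [0.51818066 0.23498381] 16.105878829956055 z 0.08306093673168091 gap -0.3680756915353323 0.33237405216155524 [7, 7, 4, 6, 5, 8, 5, 8, 2, 0, 0, 0, 0, 0, 0, 5, 6, 6, 6, 5, 5, 8, 6, 6] tool [-0.00125305  0.00219702  0.34005779]
w4 777 [0.51823163 0.23552448] 16.062721252441406 z 0.08302315788535186 gap -0.34354216254826137 0.36169487575263165 [5, 3, 5, 4, 3, 3, 5, 5, 2, 0, 0, 0, 0, 0, 0, 2, 4, 5, 4, 4, 5, 3, 4, 5] tool [3.52724543e-04 6.36642024e-03 4.11443439e-01]
[0.51354194 0.23501211 0.49602607] 6.6
[0.51354194 0.23501211 0.49602607] 6.6
[0.51354194 0.23501211 0.49602607] 6.6
```

Request:
drive_tool:
  steps:
    - [[-2, 3, 10, 0, 0, 0], [-2, 3, 40, 0, 0, 0], [-2, 3, 60, 0, 0, 0], [-2, 3, 60, 0, 0, 0], [-2, 3, 60, 0, 0, 0]]

```text
time: 7.02
ee_pos: [0.5165, 0.2324, 0.4362]
ee_rot: [0.707, 0.708, -0.001, -0.001]
wrist_force: [0.3, -0.1, -1.7]
finger_gap: 0.534
grasp_force: 30.0
```

Request:
drive_tool:
  steps:
    - [[0, 0, 0, 0, 0, 0], [0, 0, 0, 0, 0, 0], [0, 0, 0, 0, 0, 0], [0, 0, 0, 0, 0, 0], [0, 0, 0, 0, 0, 0]]

```text
time: 7.43
ee_pos: [0.5168, 0.2337, 0.4385]
ee_rot: [0.706, 0.708, 0.001, 0.0]
wrist_force: [-0.7, 0.5, -2.8]
finger_gap: 0.538
grasp_force: 30.0
```

```bash
cat > m2.py <<'E'
from h import *
for _ in range(2):
    s=observe();Rt=R.from_quat(s["ee_rot"]);im,d,i,M=cam("wrist")
    P=pts(d,i,M).reshape(-1,3);q=Rt.inv().apply(P-s["ee_pos"])
    g=q[(abs(q[:,0])<.03)&(abs(q[:,1])<.035)&(q[:,2]>.162)&(q[:,2]<.168)];lo,hi=np.percentile(g[:,0],[.5,99.5])
    fy=[np.percentile(w[:,1],[2,98]).mean() for w in(g[g[:,0]>hi-.002],g[g[:,0]<lo+.002])]
    k=P[(np.hypot(P[:,0]-.5182,P[:,1]-.2353)<.02)&(abs(P[:,2]-.084)<.003)];kt=q[(np.hypot(P[:,0]-.5182,P[:,1]-.2353)<.02)&(abs(P[:,2]-.084)<.003)]
    print(s["time"],s["ee_pos"].round(4),Rt.as_matrix()[:2,2].round(4),Rt.as_matrix()[1,1].round(4),"hub",(hi+lo)/2,np.mean(fy),"dy",fy[0]-fy[1])
    if len(k)>20: print(" shaft",len(k),(kt[:,:2].min(0)+kt[:,:2].max(0))/2,np.ptp(kt[:,:2],axis=0),"far edge x",np.percentile(kt[:,0],99.5)-.016)
print(s["wrist_force"].round(2))
E
python3 m2.py
```

```text
7.4333 [0.5168 0.2337 0.4385] [0.0014 0.0002] 0.0029 hub 0.003018423479564677 0.003365721825861756 dy 0.0005975273390081259
 shaft 1034 [0.0018308  0.00134031] [0.03101147 0.03088501] far edge x 0.001149212500335308
7.4833 [0.5168 0.2337 0.4383] [0.0009 0.0001] 0.003 hub 0.003047991936121852 0.003398704968096804 dy 0.0005893486885941053
 shaft 1034 [0.0018315  0.00174098] [0.03102376 0.03010584] far edge x 0.0011670247363795919
[ 0.46  0.83 -1.98]
```

Request:
drive_tool:
  steps:
    - [[-1.5, -1.8, 25, 0, 0, 0], [-1.5, -1.8, 60, 0, 0, 0], [-1.5, -1.8, 95, 0, 0, 0], [-1.5, -1.8, 120, 0, 0, 0], [-1.5, -1.8, 130, 0, 0, 0]]

```text
time: 7.95
ee_pos: [0.5133, 0.2318, 0.3032]
ee_rot: [0.706, 0.708, -0.003, -0.002]
wrist_force: [-0.6, -0.2, -2.6]
finger_gap: 0.533
grasp_force: 30.0
```

Request:
drive_tool:
  steps:
    - [[0, 0, 0, 0, 0, 0], [0, 0, 0, 0, 0, 0], [0, 0, 0, 0, 0, 0], [0, 0, 0, 0, 0, 0], [0, 0, 0, 0, 0, 0]]

```text
time: 8.37
ee_pos: [0.5156, 0.2323, 0.3097]
ee_rot: [0.706, 0.708, 0.002, 0.001]
wrist_force: [-0.3, -0.2, -2.3]
finger_gap: 0.533
grasp_force: 30.0
```

```bash
python3 m2.py
```

```text
8.3667 [0.5156 0.2323 0.3097] [0.0035 0.0008] 0.0029 hub 0.002990116602462801 0.0032773538971611737 dy 0.00035222283319853026
 shaft 280 [-0.00976467  0.00275425] [0.00702147 0.02009066] far edge x -0.022277581744383376
8.4167 [0.5154 0.2323 0.3093] [0.0027 0.0006] 0.0029 hub 0.002996918589183998 0.0033158806609714523 dy 0.0004698390721641389
 shaft 285 [-0.00940774  0.00272689] [0.00730296 0.02004433] far edge x -0.021944492794229324
[ 0.09  0.59 -2.59]
```

Request:
drive_tool:
  steps:
    - [[0, 0, 4, 0, 0, 0], [0, 0, 8, 0, 0, 0], [0, 0, 11, 0, 0, 0], [0, 0, 14, 0, 0, 0], [0, 0, 16, 0, 0, 0]]

```text
time: 8.88
ee_pos: [0.5147, 0.2321, 0.2909]
ee_rot: [0.706, 0.708, -0.0, -0.0]
wrist_force: [0.3, -0.7, -3.0]
finger_gap: 0.534
grasp_force: 30.0
```

Request:
drive_tool:
  steps:
    - [[0, 0, 1, 0, 0, 0], [0, 0, 2, 0, 0, 0], [0, 0, 3, 0, 0, 0], [0, 0, 4, 0, 0, 0], [0, 0, 4, 0, 0, 0]]

```text
time: 9.3
ee_pos: [0.5149, 0.2321, 0.2876]
ee_rot: [0.706, 0.708, -0.0, -0.0]
wrist_force: [0.5, 0.3, -3.3]
finger_gap: 0.533
grasp_force: 30.0
```

Request:
drive_tool:
  steps:
    - [[0, 0, 1.5, 0, 0, 0], [0, 0, 3, 0, 0, 0], [0, 0, 4.5, 0, 0, 0], [0, 0, 6, 0, 0, 0], [0, 0, 6, 0, 0, 0]]

```text
time: 9.72
ee_pos: [0.5147, 0.2321, 0.2812]
ee_rot: [0.706, 0.708, -0.0, -0.0]
wrist_force: [0.2, -0.5, -2.7]
finger_gap: 0.535
grasp_force: 30.0
```

Request:
drive_tool:
  steps:
    - [[0, 0, 1.5, 0, 0, 0], [0, 0, 3, 0, 0, 0], [0, 0, 4.5, 0, 0, 0], [0, 0, 6, 0, 0, 0], [0, 0, 6, 0, 0, 0]]

```text
time: 10.13
ee_pos: [0.5148, 0.2321, 0.2753]
ee_rot: [0.706, 0.708, -0.0, -0.0]
wrist_force: [-0.4, -0.4, -1.8]
finger_gap: 0.535
grasp_force: 30.0
```

Request:
drive_tool:
  steps:
    - [[0, 0, 1, 0, 0, 0], [0, 0, 2, 0, 0, 0], [0, 0, 2.5, 0, 0, 0], [0, 0, 3, 0, 0, 0], [0, 0, 3, 0, 0, 0]]

```text
time: 10.55
ee_pos: [0.5149, 0.2321, 0.2726]
ee_rot: [0.706, 0.708, -0.0, -0.0]
wrist_force: [-0.2, -1.4, -2.4]
finger_gap: 0.534
grasp_force: 30.0
```

Request:
drive_tool:
  steps:
    - [[0, 0, 0.5, 0, 0, 0], [0, 0, 1, 0, 0, 0], [0, 0, 1.5, 0, 0, 0], [0, 0, 2, 0, 0, 0], [0, 0, 2, 0, 0, 0]]

```text
time: 10.97
ee_pos: [0.5149, 0.2321, 0.2706]
ee_rot: [0.706, 0.708, -0.0, -0.0]
wrist_force: [0.4, -0.7, -2.4]
finger_gap: 0.535
grasp_force: 30.0
```

The hub is past the unkeyed stop with no contact force, so the tab is in the keyway. I continue softly.

Request:
drive_tool:
  steps:
    - [[0, 0, 1.5, 0, 0, 0], [0, 0, 3, 0, 0, 0], [0, 0, 4.5, 0, 0, 0], [0, 0, 6, 0, 0, 0], [0, 0, 6, 0, 0, 0]]

```text
time: 11.38
ee_pos: [0.5147, 0.2321, 0.2642]
ee_rot: [0.706, 0.708, -0.0, -0.0]
wrist_force: [0.5, -0.7, -2.6]
finger_gap: 0.536
grasp_force: 30.0
```

Request:
drive_tool:
  steps:
    - [[0, 0, 1, 0, 0, 0], [0, 0, 2, 0, 0, 0], [0, 0, 3, 0, 0, 0], [0, 0, 4, 0, 0, 0], [0, 0, 4, 0, 0, 0]]

```text
time: 11.8
ee_pos: [0.5148, 0.2321, 0.2604]
ee_rot: [0.706, 0.708, -0.0, -0.0]
wrist_force: [0.3, 0.2, -2.5]
finger_gap: 0.533
grasp_force: 30.0
```

Request:
drive_tool:
  steps:
    - [[0, 0, 0.5, 0, 0, 0], [0, 0, 1, 0, 0, 0], [0, 0, 1.5, 0, 0, 0], [0, 0, 2, 0, 0, 0], [0, 0, 2, 0, 0, 0]]

```text
time: 12.22
ee_pos: [0.5149, 0.2321, 0.2586]
ee_rot: [0.706, 0.708, -0.0, -0.0]
wrist_force: [-0.5, -0.0, -2.2]
finger_gap: 0.53
grasp_force: 30.0
```

Request:
drive_tool:
  steps:
    - [[0, 0, 0.5, 0, 0, 0], [0, 0, 1, 0, 0, 0], [0, 0, 1.5, 0, 0, 0], [0, 0, 1.5, 0, 0, 0], [0, 0, 1.5, 0, 0, 0]]

```text
time: 12.63
ee_pos: [0.5149, 0.2321, 0.2572]
ee_rot: [0.706, 0.708, -0.0, -0.0]
wrist_force: [0.1, 0.6, -1.6]
finger_gap: 0.536
grasp_force: 30.0
```

Request:
drive_tool:
  steps:
    - [[0, 0, 0.3, 0, 0, 0], [0, 0, 0.6, 0, 0, 0], [0, 0, 0.8, 0, 0, 0], [0, 0, 0.8, 0, 0, 0], [0, 0, 0.8, 0, 0, 0]]

```text
time: 13.05
ee_pos: [0.5149, 0.2321, 0.2564]
ee_rot: [0.706, 0.708, -0.0, -0.0]
wrist_force: [0.1, -0.5, -2.1]
finger_gap: 0.536
grasp_force: 30.0
```

Request:
drive_tool:
  steps:
    - [[0, 0, 0.3, 0, 0, 0], [0, 0, 0.6, 0, 0, 0], [0, 0, 0.8, 0, 0, 0], [0, 0, 0.8, 0, 0, 0], [0, 0, 0.8, 0, 0, 0]]

```text
time: 13.47
ee_pos: [0.515, 0.2322, 0.2563]
ee_rot: [0.706, 0.708, 0.0, 0.0]
wrist_force: [-3.9, -1.2, 5.4]
finger_gap: 0.534
grasp_force: 30.0
```

Request:
drive_tool:
  steps:
    - [[0, 0, 0.3, 0, 0, 0], [0, 0, 0.6, 0, 0, 0], [0, 0, 0.6, 0, 0, 0], [0, 0, 0.6, 0, 0, 0], [0, 0, 0.6, 0, 0, 0]]

```text
time: 13.88
ee_pos: [0.515, 0.2322, 0.2563]
ee_rot: [0.706, 0.708, -0.0, 0.0]
wrist_force: [-5.6, -1.7, 8.9]
finger_gap: 0.535
grasp_force: 30.0
```

Contact came at TCP z = 0.2563, the height for the seat, so the hub is home. Releasing.

Request:
drive_tool:
  steps:
    - [[0, 0, -0.8, 0, 0, 0], [0, 0, -0.8, 0, 0, 0], [0, 0, -0.8, 0, 0, 0], [0, 0, -0.8, 0, 0, 0], [0, 0, -0.8, 0, 0, 0]]
  fingers: 1

```text
time: 14.3
ee_pos: [0.5149, 0.2321, 0.2556]
ee_rot: [0.706, 0.708, 0.0, 0.0]
wrist_force: [0.5, -0.4, 0.2]
finger_gap: 0.873
grasp_force: 0.0
```

Request:
drive_tool:
  steps:
    - [[0, 0, 0, 0, 0, 0], [0, 0, 0, 0, 0, 0], [0, 0, 0, 0, 0, 0], [0, 0, 0, 0, 0, 0], [0, 0, 0, 0, 0, 0]]

```text
time: 14.72
ee_pos: [0.5149, 0.2321, 0.2558]
ee_rot: [0.706, 0.708, 0.0, 0.0]
wrist_force: [-0.3, -0.4, 0.1]
finger_gap: 1.0
grasp_force: 0.0
```

Request:
drive_tool:
  steps:
    - [[0, 0, -15, 0, 0, 0], [0, 0, -45, 0, 0, 0], [0, 0, -80, 0, 0, 0], [0, 0, -120, 0, 0, 0], [0, 0, -150, 0, 0, 0]]

```text
time: 15.13
ee_pos: [0.515, 0.2322, 0.4091]
ee_rot: [0.706, 0.708, 0.001, 0.001]
wrist_force: [1.2, 0.5, 0.9]
finger_gap: 0.998
grasp_force: 0.0
```

Request:
drive_tool:
  steps:
    - [[0, 0, 0, 0, 0, 0], [0, 0, 0, 0, 0, 0], [0, 0, 0, 0, 0, 0], [0, 0, 0, 0, 0, 0], [0, 0, 0, 0, 0, 0]]

```text
time: 15.55
ee_pos: [0.5145, 0.232, 0.4037]
ee_rot: [0.706, 0.708, -0.002, -0.001]
wrist_force: [-0.1, 0.2, 0.3]
finger_gap: 1.002
grasp_force: 0.0
```

```bash
python3 - <<'E'
from h import *
s=observe();im,d,i,M=cam("wrist");P=pts(d,i,M).reshape(-1,3)
k=P[(np.hypot(P[:,0]-.5182,P[:,1]-.2353)<.032)&(P[:,2]>.086)&(P[:,2]<.1)];print(s["time"],s["ee_pos"],len(k),np.median(k,0),(k.min(0)+k.max(0))/2)
A=np.c_[k[:,:2]-k[:,:2].mean(0),np.ones(len(k))];print("tilt",np.linalg.lstsq(A,k[:,2],rcond=None)[0])
q=P[(np.hypot(P[:,0]-.5182,P[:,1]-.2353)<.012)];print("inside",np.median(q[:,2]))
p=np.linalg.inv(M)@np.array([.518,.235,.09,1]);u=int(i["fx"]*p[0]/p[2]+i["cx"]);v=int(i["fy"]*p[1]/p[2]+i["cy"])
cv2.imwrite("pics/end.png",cv2.resize(im[v-70:v+70,u-70:u+70],(560,560),interpolation=cv2.INTER_CUBIC))
E
```

```text
15.55 [0.51448878 0.23201486 0.40373256] 1636 [0.51703184 0.23624017 0.09078794] [0.51529599 0.23522815 0.08962979]
tilt [0.00292681 0.00048626 0.09056521]
inside 0.08308476699765
```

View pics/end.png

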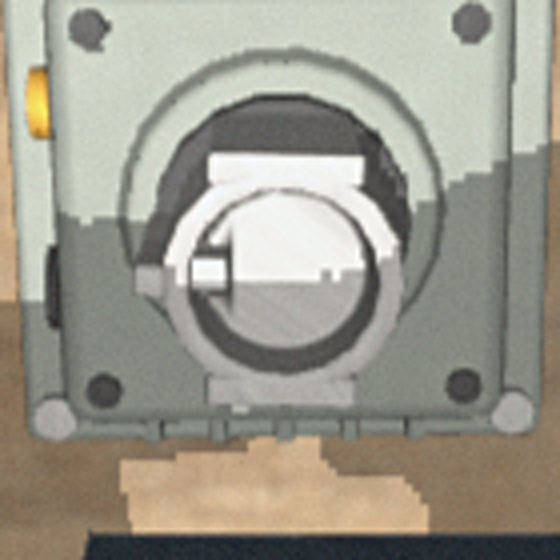

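The hub is on the shaft with its tab in the keyway (crop 210,270). It is level within 0.003 rad, its top is about 8 mm above the shaft end (fully home), and the gripper is clear. Handing in.

```bash
python3 -c "
from plant import finish_job
print(finish_job())"
```

```text
the job is handed in; nothing more can be done
None
```

The hub is on the shaft with its tab in the keyway, home on the collar and level within 0.003 rad by the last camera check; it is released, the gripper is clear, I left the spacer ring alone, and the job was handed in at about 15.6 s (no verdict came back).

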